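# Open the slant-front writing desk on its slide-out supports

## Task

Get the small slant-front wooden writing desk ready for homework: first pull both slide-out supports all the way out by their brass knobs while the writing flap is still up, then lower the flap gently, without letting it slam, until it lies level on both supports. Leave the lamp, glass, globe, eraser, pointer stick and notebooks where they are.

Things in the scene. Friction and masses are not known exactly. Their poses are not given: they have to be found in the camera images.
- desk_hinge (a point): Middle of the flap's hinge line, 100 mm above the table at the lower front edge of the fixed wooden writing desk (400 mm wide, 245 deep, 220 tall at the back, open on top). x points into the desk, y left along the hinge line, z up. The solid lower part's front face is 6 mm behind the hinge line, its top (inner floor) 106 mm above the table.
- flap (a joint): Flap angle (rad) about the hinge line: 0 closed, leaning back 0.35 rad into the desk; 0.35 upright; 1.92 level, free edge towards the robot, on the supports; stops only at 2.25, so without supports it droops. Starts at 0 to 0.12. Stiff damped hinge (0.33 N m friction, 0.4 N m s/rad): stays where left while steep, sinks slowly by itself from about 45 degrees past upright.
- flap_edge (a point): Middle of the flap's free edge (top edge while up, about 280 mm above the table), mid-thickness. The flap is a plain board without handle, 366 mm wide, 190 mm from hinge line to free edge, 14 mm thick (hinge axis in its middle plane), 0.5 kg. Behind the raised edge is free space open from above, back to pigeonholes 164 mm behind the hinge line, so it can be pushed from behind.
- support_left (a joint): How far (m) the left support is pulled out of the desk's front (along the desk's -x): 0 in, 0.100 fully out at its stop; starts at 0 to 0.02. A wooden bar 18 mm wide, 38 mm tall, its top 93 mm above the table, 140 mm left (+y) of the hinge's middle. Slides with about 1.5 N friction and stays where left.
- support_right (a joint): The same for the right support, 140 mm right (-y) of the hinge's middle.
- knob_left (a point): Centre of the round brass knob on the left support's end: a disc 28 mm in diameter, 18 mm thick (axis along the desk's x), 74 mm above the table, on a 12 mm neck with 34 mm between disc and bar. With the support in, the centre is 47 mm in front of the hinge line; it moves with the support.
- knob_right (a point): The same knob on the right support.
- lamp_mid (a point): Middle of the white plastic night lamp with its yellowish shade (leave alone): 110 mm in diameter, 175 mm tall, this point 90 mm above its foot; left of the desk.
- glass_mid (a point): Middle of the steel glass (leave alone): 72 mm in diameter, 110 mm tall, this point 55 mm above its foot; right of the desk.
- globe_mid (a point): Centre of the small globe on its stand (leave alone): ball 110 mm in diameter, 182 mm tall in all, this point 110 mm above its foot; right of the desk, behind the glass. Only its stand counts as moved, not the ball's turning.
- eraser: Blue eraser (leave alone), 42 x 20 x 12 mm, origin at the centre of its underside; on the table in front of the desk, between the supports.
- pointer: Wooden pointer stick (leave alone), 280 mm long along its y, 22 mm thick, origin at the centre of its underside; on the table in front of the desk.
- notebooks: Two notebooks (leave alone), 150 x 105 x 26 mm together, origin at the centre of the underside; front left of the desk.

How it is judged (in metres and radians):
On the way:
1. both supports are pulled out to within 10 mm of their stops while the flap is still up (value of joint each of support_left, support_right above 0.09 m and value of joint flap below 0.6 rad), for 0.2 s.
At the end, for the whole second after the job is handed in: Both supports are out to within 10 mm of their stops (more than 90 mm out of 100), and the flap lies at rest level on them (flap angle 1.92 +- 0.04 rad) (value of joint each of support_left, support_right above 0.09 m and value of joint flap between 1.88 and 1.96 rad and velocity of joint flap between -0.03 and 0.03 rad/s); the robot touches nothing.
It fails at once if the flap is lowered past half-way (1.2 rad) while a support is not yet fully out (less than 90 mm) (value of joint flap above 1.2 rad and value of joint any of support_left, support_right below 0.09 m).
It fails at once if the flap slams: it swings faster than 2 rad/s (velocity of joint flap above 2 rad/s).
It fails at once if the lamp, glass, globe, eraser, pointer stick or notebooks are moved by more than 40 mm (distance of any of lamp_mid, glass_mid, globe_mid, eraser, pointer, notebooks from where it was at the start of the episode above 0.04 m).
It also fails if it takes over 64 s, if anything falls off the work surface, if the arm or the gripper's body presses on something with over 40 N, if the wrist force passes 120 N, or if a joint passes its speed limit or range.

## Robot

A 6-joint arm with a two-finger parallel gripper is mounted at the origin on the work surface. World frame = base frame: x ahead of the robot, y to its left, z up, the work surface at z = 0. Lengths are in m, angles in degrees, forces in N, time in s.
With the tool pointing down it reaches from about 0.25 to 0.725 m from the base axis. Payload 9.7 kg.
Tool frame: the origin (TCP) lies midway between the tips of the shut fingers; the grasp point (between the pads) lies 19 mm behind it; y points along the fingers, x is the direction in which the jaws open and shut, and the axes are right-handed (so a half turn about y gives the same grasp; the last joint's range is limited). The gripper opens to 85 mm and grips with 20 to 120 N. Pads are 22 mm wide; open, the fingers measure 114 mm over their backs; the gripper's body (76 mm by 85 mm) begins 54 mm behind the grasp point. The pads swing forward as they close: fully open they stand 13 mm farther back than shut.
Start: joints at [71.62, 4.979, 10.078, 95.1, 0, 90], TCP at [0.173, 0.522, 0.21] pointing down, gripper open.
Joint ranges: [-179.16, 179.16], [-48.56, 103.87], [-65.8, 70.77], [-126.05, 130.52], [-82.76, 87.17], [-180, 180]. Speed limits (degrees/s): [127.2, 127.2, 147.25, 180, 180, 180].

## Interface

Orientations are given as [roll, pitch, yaw] about the fixed x, y, z axes, in that order (R = Rz(yaw) Ry(pitch) Rx(roll)).
In Python, from workcell import get_obs, camera, job_done gives the robot as it stands.
- The arm moves only by the tool play_rows, never from a script. Its argument "moves" is a list of rows, each a list of 3 entries, a list of its own where there are three numbers: the turn, a rotation vector about the tool's x, y, z in degrees, then the shift along the tool's x, y, z in m, then the opening in per cent of the stroke, from 0 (shut) to 100 (fully open). A call has exactly 5 rows; each row is the pose to reach, as a shift and turn from the pose commanded when the call began, along the tool's axes at that moment; what a row does not reach only later rows make up. A row lasts 1/10 s, in which the tool goes at most 50 mm and 8.59 degrees, less where a joint would pass 70% of its speed; a pose out of reach is approached as far as the arm can. A call with a gripper value outside its range is refused whole. The fingers move at their own pace and stop on an object; "grip_force" is the grip in N (left out, the last holds). Time passes only in rows, so rows that repeat a pose let the fingers close, or fill a call up. It gives the time, the measured TCP pose, the force and the opening at its end, in the units of the state.
- get_obs(): the state, without advancing time (a new reading comes with each control period).
- camera(name): name is "scene" or "top" or "wrist"; returns a dict with "img" (384x512x3 uint8, red, green, blue), "fov_y" (degrees; the focal length in pixels is half the picture's height over the tangent of half this angle, whatever the lens; pixels are square), "cx", "cy" (the principal point, pixels), "k1" (the pictures are not rectified: a ray, as slopes to the right and down, at radius r is drawn at 1 + k1 r^2 times it, then the intrinsics apply), "world_from_camera" (4x4, takes a point from camera to world coordinates). Camera axes: x right, y up, looking along -z (the intrinsics and any distortion apply to the point x, -y, -z); pixel columns grow to the right and rows downward; lengths in m; the calibration is good to about 2 mm. A picture is of the moment at which its call begins. There is no depth.
- job_done(): hands the job in, once; it reports no verdict.
The state is a dict: "time": time; "q": joint angles; "qd": joint speeds; "joint_efforts": joint torques, N m; "ee_pos": TCP position; "tcp_rot": TCP orientation; "wrist_force": force on the tool from outside, world axes, zero at the start; "torque": the same for the moment, N m; "opening": finger opening in m.
Only numpy, scipy, OpenCV 4.12 (cv2) and the standard library are available. Lean on these libraries where they do the work, as an engineer would, in place of code of your own. Each camera call takes 0.05 s, during which the arm holds its last target.

## Working session

There is one attempt and no reset: what is moved stays moved. The work goes in short steps, Python scripts to look and compute and a tool call to move; the robot and the scene stay as the last step left them, time stands still between calls to the robot, and variables do not carry over. Pictures are saved under pics/ and viewed, and the job is handed in when it is done.

Besides the shell and the picture viewer there is one more tool, called in YAML: its name, and indented under it one key for each argument. play_rows: Moves the arm, as the interface text tells. Its arguments: {"type":"object","properties":{"moves":{"type":"array"},"grip_force":{"type":"number"}},"required":["moves"]}

```bash
ls; mkdir -p pics; python3 - <<'E'
from workcell import get_obs, camera
import cv2
o=get_obs();print(o)
for n in ["scene","top","wrist"]:
    c=camera(n);cv2.imwrite(f"pics/{n}0.png",c["img"][:,:,::-1])
    print(n,c["fov_y"],c["cx"],c["cy"],c["k1"],c["world_from_camera"].round(3).tolist() if hasattr(c["world_from_camera"],'round') else c["world_from_camera"])
E
```

```text
pics
{'time': 0.0, 'q': array([7.16206421e+01, 5.01163259e+00, 1.00318915e+01, 9.51010689e+01,
       8.64616660e-04, 9.00003407e+01]), 'qd': array([-0.08051675,  0.05948403, -0.08781378,  0.10624768,  0.04078594,
       -0.09368918]), 'joint_efforts': array([ 6.66640655e-03, -5.20379841e+01,  4.64809191e+01,  1.59712415e-02,
        2.78131056e-04,  4.34107321e-06]), 'ee_pos': array([0.17332457, 0.52167493, 0.20945505]), 'tcp_rot': array([-8.99991359e+01,  8.08099873e-02,  7.16203014e+01]), 'wrist_force': array([ 0.24908505,  1.13273644, -0.36725693]), 'torque': array([0.00060116, 0.0548517 , 0.00284547]), 'opening': 0.08536255747567849}
scene 52.722490980904794 254.68425030456459 194.49266735888304 -0.041595390419760826 [[-0.78, -0.519, 0.349, 0.927], [0.625, -0.66, 0.416, 0.46], [0.014, 0.543, 0.839, 1.118], [0.0, 0.0, 0.0, 1.0]]
top 50.06705933033672 260.34606309507404 195.47427201532813 0.01018403269992407 [[-0.003, 0.995, -0.096, 0.437], [-1.0, -0.006, -0.031, -0.02], [-0.031, 0.096, 0.995, 1.234], [0.0, 0.0, 0.0, 1.0]]
wrist 59.02045334082663 257.21660128041594 186.32355709862063 -0.05402915026515785 [[0.314, -0.902, -0.296, 0.097], [0.95, 0.298, 0.099, 0.548], [-0.001, -0.312, 0.95, 0.374], [0.0, 0.0, 0.0, 1.0]]
```

View pics/scene0.png

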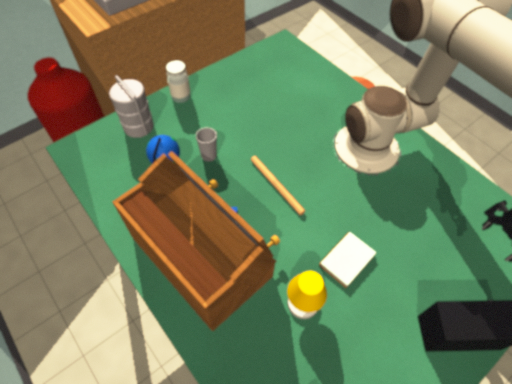

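View pics/top0.png

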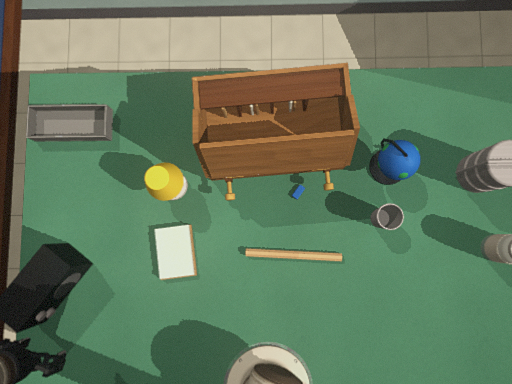

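View pics/wrist0.png

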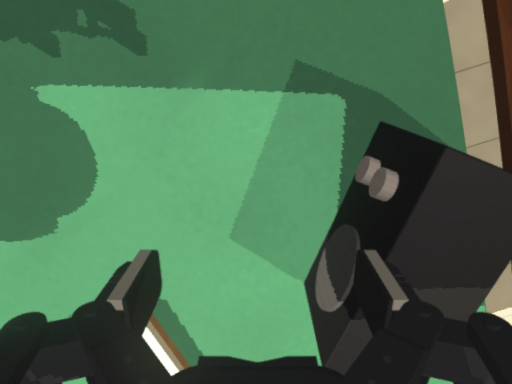

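```bash
cat > h.py <<'E'
import numpy as np, cv2
from workcell import get_obs, camera
def K(c):
    f=c["img"].shape[0]/2/np.tan(np.radians(c["fov_y"]/2)); return f
def ray(c,u,v):
    f=K(c); T=np.array(c["world_from_camera"])
    xd=np.array([(u-c["cx"])/f,(v-c["cy"])/f]); x=xd.copy()
    for _ in range(20): x=xd/(1+c["k1"]*(x@x))
    d=T[:3,:3]@np.array([x[0],-x[1],-1.0]); return T[:3,3],d/np.linalg.norm(d)
def onz(c,u,v,z):
    p,d=ray(c,u,v); return p+d*(z-p[2])/d[2]
def proj(c,P):
    f=K(c);T=np.array(c["world_from_camera"]); p=T[:3,:3].T@(np.array(P)-T[:3,3])
    x=np.array([p[0],-p[1]])/-p[2]; x=x*(1+c["k1"]*(x@x)); return np.array([c["cx"],c["cy"]])+f*x
def tri(a,b):
    (p,d),(q,e)=a,b
    A=np.stack([d,-e],1); s=np.linalg.lstsq(A,q-p,rcond=None)[0]
    x,y=p+d*s[0],q+e*s[1]; return (x+y)/2,np.linalg.norm(x-y)
def crop(c,name,x0,y0,x1,y1,s):
    cv2.imwrite("pics/"+name,cv2.resize(c["img"][y0:y1,x0:x1,::-1],None,fx=s,fy=s,interpolation=cv2.INTER_CUBIC))
def brass(c,x0,y0,x1,y1):
    h=cv2.cvtColor(c["img"],cv2.COLOR_RGB2HSV)
    m=cv2.inRange(h,(15,130,140),(30,255,255)); k=np.zeros_like(m);k[y0:y1,x0:x1]=m[y0:y1,x0:x1]
    n,l,st,ce=cv2.connectedComponentsWithStats(k); return [(st[i].tolist(),ce[i].round(1).tolist()) for i in range(1,n) if st[i][4]>8]
E
python3 - <<'E'
from h import *
t=camera("top");s=camera("scene")
crop(t,"t1.png",180,55,370,215,4)
crop(s,"s1.png",110,140,300,330,3.1)
print(brass(t,200,170,360,210));print(brass(s,190,160,300,260))
E
```

```text
[([326, 171, 8, 19, 82], [328.4, 182.1]), ([226, 181, 9, 19, 95], [229.6, 192.6])]
[([252, 160, 48, 54, 345], [279.0, 187.6]), ([190, 169, 40, 41, 148], [210.2, 186.5]), ([237, 214, 26, 26, 64], [249.8, 226.7]), ([267, 235, 13, 12, 83], [273.4, 240.3])]
```

View pics/t1.png

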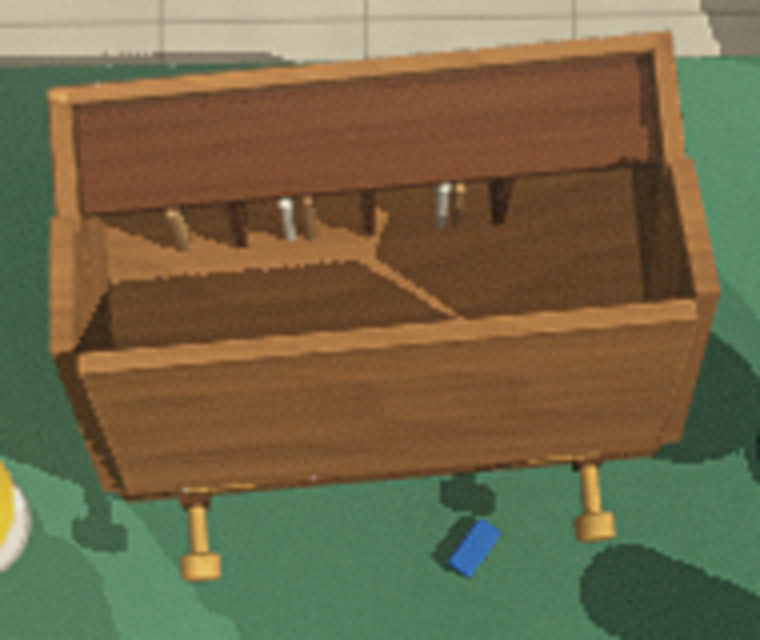

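View pics/s1.png

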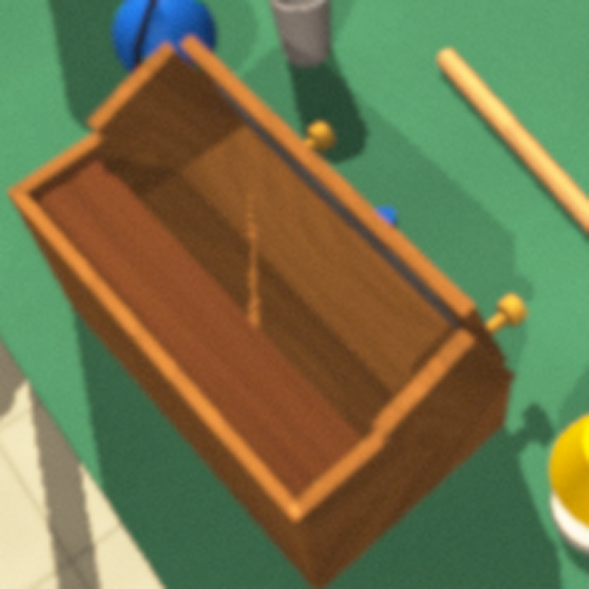

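```bash
python3 - <<'E'
from h import *
t=camera("top");s=camera("scene")
g=lambda u,v,z:onz(t,180+u/4-.375,55+v/4-.375,z)
L=g(201,567,.074);R=g(595,527,.074);print("knobs",L,R,np.linalg.norm(L-R))
d=L-R;yaw=np.degrees(np.arctan2(-d[0],d[1]));print("yaw",yaw)
sl=(110+511/3.1-.3,140+311/3.1-.3); sr=(110+320/3.1-.3,140+136/3.1-.3)
lt=lambda u,v:ray(t,180+u/4-.375,55+v/4-.375)
print(tri(lt(201,567),ray(s,*sl)),tri(lt(595,527),ray(s,*sr)))
for z in(.28,.285): print("edge",g(82,362,z),g(695,309,z),np.linalg.norm(g(82,362,z)-g(695,309,z)))
# notches: flap top left/right
yr=np.radians(yaw);ex=np.array([np.cos(yr),np.sin(yr),0]);ey=np.array([-np.sin(yr),np.cos(yr),0])
print("hinge lines (front bottom corner) ",g(120,492,.1),g(660,450,.1))
# desk back corners
for p in [(50,92),(672,35)]: print("back",g(*p,.22))
E0=(g(82,362,.28)+g(695,309,.28))/2;M=(L+R)/2
print("edge mid rel knobs mid",(E0-M)@ex,(E0-M)@ey)
B=(g(50,92,.22)+g(672,35,.22))/2;print("back rel",(B-M)@ex,(B-M)@ey)
for n,p,z in [("globe",(400,160),.1),("glass",(388,216),.11),("lampfoot",(165,182),.1),("nb1",(155,228),.026),("nb2",(197,276),.026),("p1",(246,253),.02),("p2",(342,258),.02),("blk",(90,262),.1)]:
    print(n,onz(t,*p,z).round(3))
E
```

```text
knobs [0.5469493  0.10286276 0.074     ] [ 0.57369327 -0.17627584  0.074     ] 0.28041683080985735
yaw 5.472743040420814
(array([0.54662839, 0.10378641, 0.07109478]), np.float64(0.0017155060278524496)) (array([ 0.5732875 , -0.17589207,  0.07352515]), np.float64(0.0012664642488176326))
edge [0.64985558 0.15227829 0.28      ] [ 0.67787025 -0.20931893  0.28      ] 0.36268081209829367
edge [0.64873881 0.15137569 0.285     ] [ 0.67660668 -0.20832663  0.285     ] 0.3607802318631304
hinge lines (front bottom corner)  [0.59745703 0.15708032 0.1       ] [ 0.62403928 -0.21857835  0.1       ]
back [0.83913739 0.18555676 0.22      ]
back [ 0.87029936 -0.21090952  0.22      ]
edge mid rel knobs mid 0.1038503899403723 -0.0017260929554499484
back rel 0.2953469453689494 -0.004156682411301227
globe [ 0.643 -0.371  0.1  ]
glass [ 0.488 -0.33   0.11 ]
lampfoot [0.586 0.282 0.1  ]
nb1 [0.459 0.329 0.026]
nb2 [0.319 0.203 0.026]
p1 [0.385 0.06  0.02 ]
p2 [ 0.37  -0.219  0.02 ]
blk [0.365 0.486 0.1  ]
```

```bash
cat >> h.py <<'E'
from scipy.spatial.transform import Rotation as Ro
def to(target,rpy=None,show=True):
    o=get_obs();R=Ro.from_euler("xyz",o["tcp_rot"],degrees=True)
    sh=R.inv().apply(np.array(target)-o["ee_pos"])
    tv=np.zeros(3) if rpy is None else (R.inv()*Ro.from_euler("xyz",rpy,degrees=True)).as_rotvec(degrees=True)
    print("t%.2f pos"%o["time"],o["ee_pos"].round(4),"rpy",o["tcp_rot"].round(2),"q",o["q"].round(1),"open%.4f"%o["opening"],"F",o["wrist_force"].round(1))
    print("turn",tv.round(2),"shift",sh.round(4),np.linalg.norm(sh).round(3))
E
python3 -c "
from h import *
to([.35,.25,.24])"
```

```text
t0.35 pos [0.1734 0.5219 0.21  ] rpy [-9.000e+01  2.000e-02  7.162e+01] q [71.6  5.  10.1 95.1  0.  90. ] open0.0857 F [ 0.5 -0.2 -0.1]
turn [0. 0. 0.] shift [-0.2023 -0.0299 -0.2533] 0.326
```

play_rows:
  moves:
    - [[0, 0, 0], [-0.03, -0.005, -0.04], 100]
    - [[0, 0, 0], [-0.06, -0.01, -0.08], 100]
    - [[0, 0, 0], [-0.09, -0.02, -0.12], 100]
    - [[0, 0, 0], [-0.12, -0.025, -0.15], 100]
    - [[0, 0, 0], [-0.15, -0.03, -0.19], 80]

```text
time: 0.85
ee_pos: [0.3065, 0.3184, 0.2407]
tcp_rot: [-90.0, -0.0, 71.7]
wrist_force: [1.4, 0.8, -0.2]
opening: 0.0734
```

```bash
python3 -c "
from h import *
to([.5465,.1032,.20],[-90,0,94.45])
to([.5465,.1032,.20],[-90,0,-85.55])"
```

```text
t0.85 pos [0.3065 0.3184 0.2407] rpy [-9.001e+01 -4.000e-02  7.167e+01] q [46.1 -8.9 -0.  98.9  0.  64.4] open0.0734 F [ 1.4  0.8 -0.2]
turn [ 2.000e-02 -2.278e+01  4.000e-02] shift [-0.1288  0.0407 -0.2955] 0.325
t0.85 pos [0.3065 0.3184 0.2407] rpy [-9.001e+01 -4.000e-02  7.167e+01] q [46.1 -8.9 -0.  98.9  0.  64.4] open0.0734 F [ 1.4  0.8 -0.2]
turn [-5.0000e-02  1.5722e+02  3.0000e-02] shift [-0.1288  0.0407 -0.2955] 0.325
```

play_rows:
  moves:
    - [[0, -4.56, 0], [-0.02, 0.005, -0.045], 60]
    - [[0, -9.12, 0], [-0.04, 0.01, -0.09], 60]
    - [[0, -13.68, 0], [-0.06, 0.015, -0.135], 60]
    - [[0, -18.2, 0], [-0.08, 0.02, -0.18], 60]
    - [[0, -22.8, 0], [-0.1, 0.03, -0.225], 60]

```text
time: 1.35
ee_pos: [0.4896, 0.1525, 0.2107]
tcp_rot: [-90.1, -0.0, 94.6]
wrist_force: [0.4, 1.8, -0.1]
opening: 0.0513
```

```bash
python3 -c "
from h import *
to([.5465,.1032,.12],[-90,0,94.45])"
```

```text
t1.35 pos [0.4896 0.1525 0.2107] rpy [-9.009e+01 -3.000e-02  9.459e+01] q [17.3 -0.2  4.8 94.9  0.  12.7] open0.0513 F [ 0.4  1.8 -0.1]
turn [0.09 0.14 0.03] shift [-0.0537  0.0908 -0.0526] 0.118
```

play_rows:
  moves:
    - [[0, 0, 0], [-0.018, 0.01, -0.018], 60]
    - [[0, 0, 0], [-0.036, 0.02, -0.036], 60]
    - [[0, 0, 0], [-0.054, 0.04, -0.053], 60]
    - [[0, 0, 0], [-0.054, 0.07, -0.053], 60]
    - [[0, 0, 0], [-0.054, 0.09, -0.053], 60]

```text
time: 1.85
ee_pos: [0.545, 0.1036, 0.118]
tcp_rot: [-89.9, 0.0, 94.3]
wrist_force: [0.5, 0.8, 0.1]
opening: 0.0511
```

```bash
python3 -c "
from h import *
c=camera('wrist');crop(c,'w1.png',0,0,512,384,1)
to([.5465,.1032,.055],[-90,0,94.45]);print(proj(c,[.5465,.1032,.074]))
c=camera('scene');crop(c,'s2.png',180,100,372,300,3)
"
```

```text
t1.90 pos [0.5436 0.1037 0.115 ] rpy [-8.967e+01  4.000e-02  9.437e+01] q [10.8  4.9 -0.5 84.9 -0.   6.4] open0.0512 F [ 1.   0.2 -2.4]
turn [-0.33 -0.08 -0.04] shift [-0.0006  0.06   -0.0032] 0.06
[255.28771358 206.3445659 ]
```

View pics/w1.png

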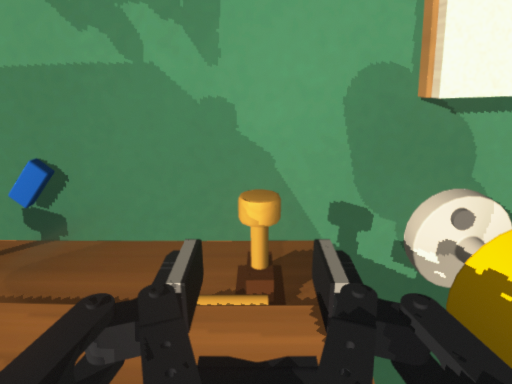

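View pics/s2.png

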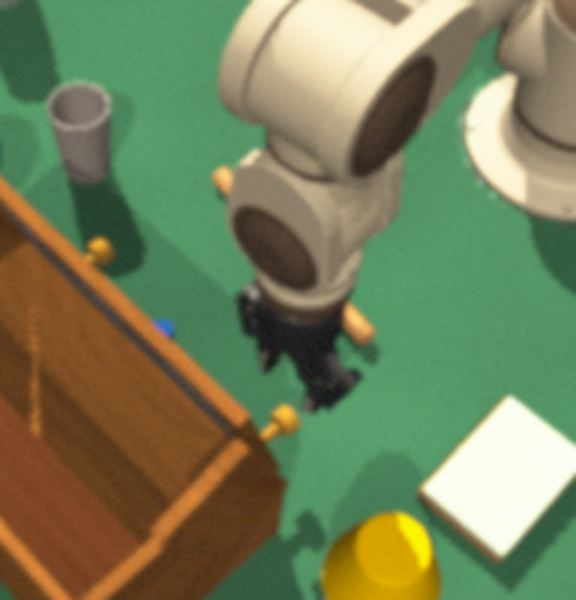

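```bash
python3 -c "
from h import *
for i in range(4):
  to([.5465,.1032,.055],[-90,0,94.45]);camera('wrist')
"
```

```text
t1.95 pos [0.5436 0.1039 0.1171] rpy [-8.971e+01  3.000e-02  9.439e+01] q [10.8  4.9 -0.3 85.1  0.   6.4] open0.0512 F [-1.  -0.5 -0.6]
turn [-0.29 -0.06 -0.03] shift [-0.0009  0.0621 -0.0031] 0.062
t2.00 pos [0.5443 0.1042 0.1193] rpy [-8.986e+01  1.000e-02  9.441e+01] q [10.8  4.8 -0.1 85.2  0.   6.4] open0.0512 F [-0.5 -0.1  1.2]
turn [-0.14 -0.04 -0.01] shift [-0.0012  0.0643 -0.0022] 0.064
t2.05 pos [0.545  0.1045 0.1207] rpy [-89.99  -0.    94.43] q [10.9  4.8 -0.  85.2  0.   6.4] open0.0515 F [ 0.3  0.7 -0.5]
turn [-0.01 -0.02  0.  ] shift [-0.0014  0.0657 -0.0014] 0.066
t2.10 pos [0.5455 0.1046 0.1216] rpy [-9.008e+01 -1.000e-02  9.443e+01] q [10.9  4.7  0.  85.2  0.   6.4] open0.0514 F [0.5 0.4 0.1]
turn [ 0.08 -0.02  0.01] shift [-0.0015  0.0666 -0.0008] 0.067
```

play_rows:
  moves:
    - [[0, 0, 0], [-0.001, 0.015, -0.001], 60]
    - [[0, 0, 0], [-0.001, 0.03, -0.001], 60]
    - [[0, 0, 0], [-0.001, 0.045, -0.001], 60]
    - [[0, 0, 0], [-0.001, 0.06, -0.001], 60]
    - [[0, 0, 0], [-0.001, 0.066, -0.001], 60]

```text
time: 2.65
ee_pos: [0.545, 0.1033, 0.0516]
tcp_rot: [-89.8, 0.0, 94.4]
wrist_force: [-0.6, 0.4, 0.0]
opening: 0.0511
```

play_rows:
  grip_force: 30
  moves:
    - [[0, 0, 0], [0, 0, 0], 10]
    - [[0, 0, 0], [0, 0, 0], 10]
    - [[0, 0, 0], [0, 0, 0], 10]
    - [[0, 0, 0], [0, 0, 0], 10]
    - [[0, 0, 0], [0, 0, 0], 10]

```text
time: 3.15
ee_pos: [0.546, 0.1048, 0.0544]
tcp_rot: [-90.0, -0.1, 94.5]
wrist_force: [-1.2, 6.7, -3.8]
opening: 0.0255
```

```bash
python3 -c "
from h import *
to([.5465-.0967,.1032-.0075,.055],[-90,0,94.45])"
```

```text
t3.15 pos [0.546  0.1048 0.0544] rpy [-89.99  -0.14  94.48] q [10.8  5.6 -6.5 77.9  0.1  6.3] open0.0255 F [-1.2  6.7 -3.8]
turn [-0.01  0.03  0.14] shift [-0.0015 -0.0006  0.0967] 0.097
```

play_rows:
  moves:
    - [[0, 0, 0], [0, 0, 0.018], 10]
    - [[0, 0, 0], [0, 0, 0.037], 10]
    - [[0, 0, 0], [0, 0, 0.056], 10]
    - [[0, 0, 0], [0, 0, 0.075], 10]
    - [[0, 0, 0], [0, 0, 0.09], 10]

```text
time: 3.65
ee_pos: [0.4559, 0.0975, 0.0544]
tcp_rot: [-90.0, -0.1, 94.5]
wrist_force: [2.0, 5.2, -6.2]
opening: 0.0253
```

play_rows:
  moves:
    - [[0, 0, 0], [0, 0, 0.004], 10]
    - [[0, 0, 0], [0, 0, 0.007], 10]
    - [[0, 0, 0], [0, 0, 0.008], 10]
    - [[0, 0, 0], [0, 0, 0.008], 10]
    - [[0, 0, 0], [0, 0, 0.008], 10]

```text
time: 4.15
ee_pos: [0.453, 0.0973, 0.0554]
tcp_rot: [-90.5, -0.1, 94.4]
wrist_force: [22.8, 7.4, -15.2]
opening: 0.0252
```

```bash
python3 -c "
from h import *
to([.5465-.0967,.1032-.0075,.055],[-90,0,94.45])
c=camera('wrist');crop(c,'w2.png',0,0,512,384,1)
c=camera('top');crop(c,'t2.png',180,55,370,245,3)
"
```

```text
t4.15 pos [0.453  0.0973 0.0554] rpy [-90.55  -0.11  94.43] q [ 12.1  -7.7 -19.5  77.7   0.    7.7] open0.0252 F [ 22.8   7.4 -15.2]
turn [ 0.55 -0.02  0.11] shift [-0.0013  0.0003  0.0034] 0.004
```

View pics/w2.png

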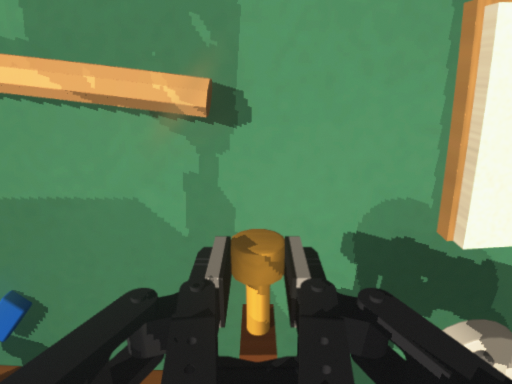

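View pics/t2.png

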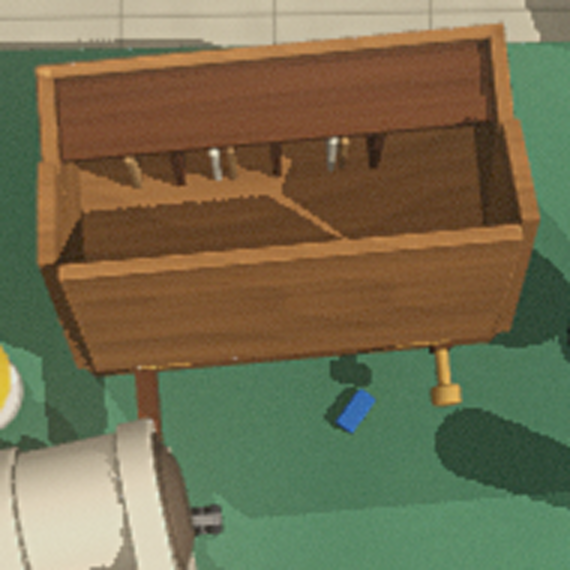

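play_rows:
  moves:
    - [[0, 0, 0], [0, 0, -0.003], 20]
    - [[0, 0, 0], [0, 0, -0.004], 60]
    - [[0, 0, 0], [0, 0, -0.004], 60]
    - [[0, 0, 0], [0, 0, -0.004], 60]
    - [[0, 0, 0], [0, 0, -0.004], 60]

```text
time: 4.75
ee_pos: [0.4524, 0.0962, 0.0545]
tcp_rot: [-90.0, 0.0, 94.4]
wrist_force: [0.4, 0.6, 0.1]
opening: 0.0511
```

play_rows:
  moves:
    - [[0, 0, 0], [0, -0.03, 0], 60]
    - [[0, 0, 0], [0, -0.07, 0], 60]
    - [[0, 0, 0], [-0.04, -0.09, 0], 60]
    - [[0, 0, 0], [-0.09, -0.1, 0], 60]
    - [[0, 0, 0], [-0.135, -0.1, 0], 60]

```text
time: 5.25
ee_pos: [0.4635, -0.0398, 0.1563]
tcp_rot: [-90.2, 0.0, 94.5]
wrist_force: [1.5, 0.6, 0.6]
opening: 0.0508
```

```bash
python3 -c "
from h import *
c=camera('scene');crop(c,'s3.png',180,100,372,300,3)
to([.573,-.176,.12],[-90,0,94.45])"
```

```text
t5.30 pos [ 0.4634 -0.0453  0.1553] rpy [-90.11   0.17  94.26] q [-5.5 -7.5 -8.3 89.1 -0.2 -9.7] open0.0513 F [-1.4 -3.7 -0.3]
turn [ 0.11 -0.19 -0.17] shift [-0.1384  0.0359 -0.0995] 0.174
```

View pics/s3.png

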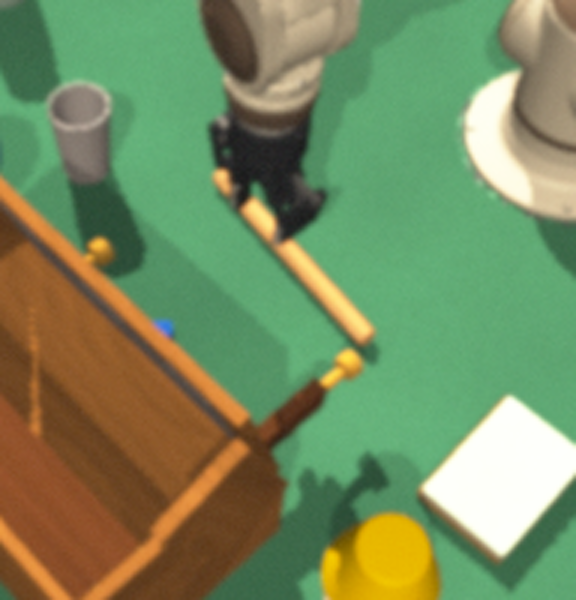

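Left support is out (knob at crop (347,365)). Now on to the right knob.

play_rows:
  moves:
    - [[0, 0, 0], [-0.03, 0, -0.02], 60]
    - [[0, 0, 0], [-0.06, 0, -0.04], 60]
    - [[0, 0, 0], [-0.09, 0.005, -0.06], 60]
    - [[0, 0, 0], [-0.12, 0.015, -0.08], 60]
    - [[0, 0, 0], [-0.137, 0.025, -0.099], 60]

```text
time: 5.8
ee_pos: [0.5729, -0.1694, 0.1288]
tcp_rot: [-90.0, 0.0, 94.3]
wrist_force: [0.5, 1.1, 0.5]
opening: 0.0511
```

play_rows:
  moves:
    - [[0, 0, 0], [0, 0.004, 0], 60]
    - [[0, 0, 0], [0, 0.008, 0], 60]
    - [[0, 0, 0], [0, 0.01, 0], 60]
    - [[0, 0, 0], [0, 0.01, 0], 60]
    - [[0, 0, 0], [0, 0.01, 0], 60]

```text
time: 6.3
ee_pos: [0.572, -0.1668, 0.12]
tcp_rot: [-90.1, 0.0, 94.5]
wrist_force: [0.2, -0.1, -1.0]
opening: 0.0514
```

```bash
python3 -c "
from h import *
c=camera('wrist');crop(c,'w3.png',0,0,512,384,1)
print(proj(c,[.573,-.176,.074]))
to([.573,-.176,.055],[-90,0,94.45])"
```

```text
[242.09977803 203.35086762]
t6.35 pos [ 0.5721 -0.1669  0.1201] rpy [-9.006e+01  2.000e-02  9.445e+01] q [-16.3  10.3   6.   85.6  -0.  -20.7] open0.0513 F [-0.7  0.1  0.1]
turn [ 0.06  0.   -0.02] shift [-0.0092  0.0651 -0.0001] 0.066
```

View pics/w3.png

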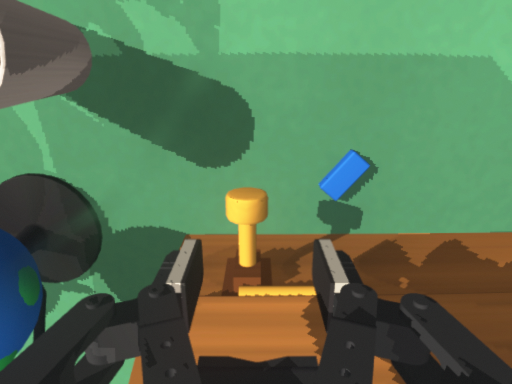

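Knob at (247,205), slightly right of tool centre; shift 9 mm in -x tool while descending.

play_rows:
  moves:
    - [[0, 0, 0], [-0.008, 0.01, 0], 60]
    - [[0, 0, 0], [-0.008, 0.025, 0], 60]
    - [[0, 0, 0], [-0.008, 0.04, 0], 60]
    - [[0, 0, 0], [-0.008, 0.055, 0], 60]
    - [[0, 0, 0], [-0.008, 0.065, 0], 60]

```text
time: 6.85
ee_pos: [0.5719, -0.175, 0.0517]
tcp_rot: [-89.9, -0.1, 94.4]
wrist_force: [-0.8, 0.1, -0.6]
opening: 0.0514
```

play_rows:
  grip_force: 30
  moves:
    - [[0, 0, 0], [0, 0, 0], 10]
    - [[0, 0, 0], [0, 0, 0], 10]
    - [[0, 0, 0], [0, 0, 0], 10]
    - [[0, 0, 0], [0, 0, 0], 10]
    - [[0, 0, 0], [0, 0, 0], 10]

```text
time: 7.35
ee_pos: [0.5723, -0.174, 0.0539]
tcp_rot: [-89.9, -0.1, 94.5]
wrist_force: [0.3, 6.0, -6.4]
opening: 0.0259
```

play_rows:
  moves:
    - [[0, 0, 0], [0, 0, 0.018], 10]
    - [[0, 0, 0], [0, 0, 0.037], 10]
    - [[0, 0, 0], [0, 0, 0.056], 10]
    - [[0, 0, 0], [0, 0, 0.075], 10]
    - [[0, 0, 0], [0, 0, 0.09], 10]

```text
time: 7.85
ee_pos: [0.4821, -0.1813, 0.0539]
tcp_rot: [-90.0, -0.1, 94.5]
wrist_force: [1.8, 4.7, -8.4]
opening: 0.0259
```

```bash
python3 -c "
from h import *
to([.573-.0997,-.176-.0077,.055],[-90,0,94.45])"
```

```text
t7.85 pos [ 0.4821 -0.1813  0.0539] rpy [-89.99  -0.11  94.46] q [-20.7   0.1 -12.2  77.7   0.1 -25.1] open0.0259 F [ 1.8  4.7 -8.4]
turn [-0.01  0.01  0.11] shift [-0.0017 -0.0011  0.009 ] 0.009
```

play_rows:
  moves:
    - [[0, 0, 0], [0, 0, 0.004], 10]
    - [[0, 0, 0], [0, 0, 0.008], 10]
    - [[0, 0, 0], [0, 0, 0.011], 10]
    - [[0, 0, 0], [0, 0, 0.013], 10]
    - [[0, 0, 0], [0, 0, 0.013], 10]

```text
time: 8.35
ee_pos: [0.4736, -0.1821, 0.0555]
tcp_rot: [-90.4, -0.1, 94.5]
wrist_force: [13.3, 8.5, -6.2]
opening: 0.025
```

play_rows:
  moves:
    - [[0, 0, 0], [0, 0, -0.003], 20]
    - [[0, 0, 0], [0, 0, -0.004], 60]
    - [[0, 0, 0], [0, 0, -0.004], 60]
    - [[0, 0, 0], [0, 0, -0.004], 60]
    - [[0, 0, 0], [0, 0, -0.004], 60]

```text
time: 8.85
ee_pos: [0.4742, -0.1832, 0.0545]
tcp_rot: [-90.0, 0.0, 94.4]
wrist_force: [-0.9, 0.1, -0.6]
opening: 0.0513
```

```bash
python3 -c "
from h import *
to([.48,-.03,.33],[-90,0,94.45])"
```

```text
t8.85 pos [ 0.4742 -0.1832  0.0545] rpy [-9.002e+01  3.000e-02  9.440e+01] q [-21.1  -0.9 -13.2  77.7  -0.  -25.5] open0.0513 F [-0.9  0.1 -0.6]
turn [ 0.02 -0.05 -0.03] shift [ 0.1521 -0.2756 -0.0177] 0.315
```

play_rows:
  moves:
    - [[0, 0, 0], [0, -0.04, 0], 60]
    - [[0, 0, 0], [0, -0.09, 0], 60]
    - [[0, 0, 0], [0.03, -0.13, 0], 30]
    - [[0, 0, 0], [0.06, -0.17, 0], 0]
    - [[0, 0, 0], [0.09, -0.21, 0], 0]

```text
time: 9.35
ee_pos: [0.4667, -0.0925, 0.2661]
tcp_rot: [-90.0, 0.0, 94.4]
wrist_force: [0.4, -0.7, 0.7]
opening: 0.0081
```

play_rows:
  moves:
    - [[0, 0, 0], [0.02, -0.03, 0], 0]
    - [[0, 0, 0], [0.04, -0.06, 0], 0]
    - [[0, 0, 0], [0.06, -0.07, -0.02], 0]
    - [[0, 0, 0], [0.062, -0.075, -0.04], 0]
    - [[0, 0, 0], [0.062, -0.075, -0.06], 0]

```text
time: 9.85
ee_pos: [0.523, -0.026, 0.3405]
tcp_rot: [-90.1, 0.0, 94.5]
wrist_force: [-0.2, 0.3, 0.0]
opening: -0.0
```

```bash
python3 - <<'E'
from h import *
t=camera("top");s=camera("scene")
crop(t,"t4.png",180,55,370,245,4)
crop(s,"s4.png",110,140,300,330,3)
to([.71,-.026,.34],[-90,0,94.45])
h=np.array([.611,-.033]);y=np.radians(4.45);ex=np.array([np.cos(y),np.sin(y)]);ey=np.array([-ex[1],ex[0]])
for l in(.14,-.14):
    P=h+ey*l-ex*.147;print(proj(t,[*P,.074]),proj(s,[*P,.074]))
print(brass(t,180,180,370,245),brass(s,180,150,300,260))
E
```

```text
t9.95 pos [ 0.5238 -0.0265  0.3381] rpy [-89.94  -0.    94.45] q [ -2.9   6.8  26.8 110.1  -0.   -7.3] open-0.0001 F [ 0.1 -1.6 -0.3]
turn [-0.06  0.    0.  ] shift [-0.014  -0.0021 -0.1857] 0.186
[232.45423383 229.32462669] [295.52073794 220.68796683]
[331.80415357 221.21763799] [235.16040971 167.05691014]
[([180, 180, 3, 11, 27], [180.9, 184.1]), ([329, 205, 8, 19, 91], [331.6, 215.7])] [([180, 159, 27, 26, 97], [191.4, 171.8]), ([252, 158, 48, 56, 279], [277.9, 187.1]), ([225, 164, 14, 11, 76], [232.6, 169.0]), ([212, 191, 18, 18, 46], [220.4, 198.9]), ([237, 214, 26, 26, 99], [249.6, 227.3]), ([286, 217, 14, 13, 92], [293.6, 222.6])]
```

View pics/t4.png

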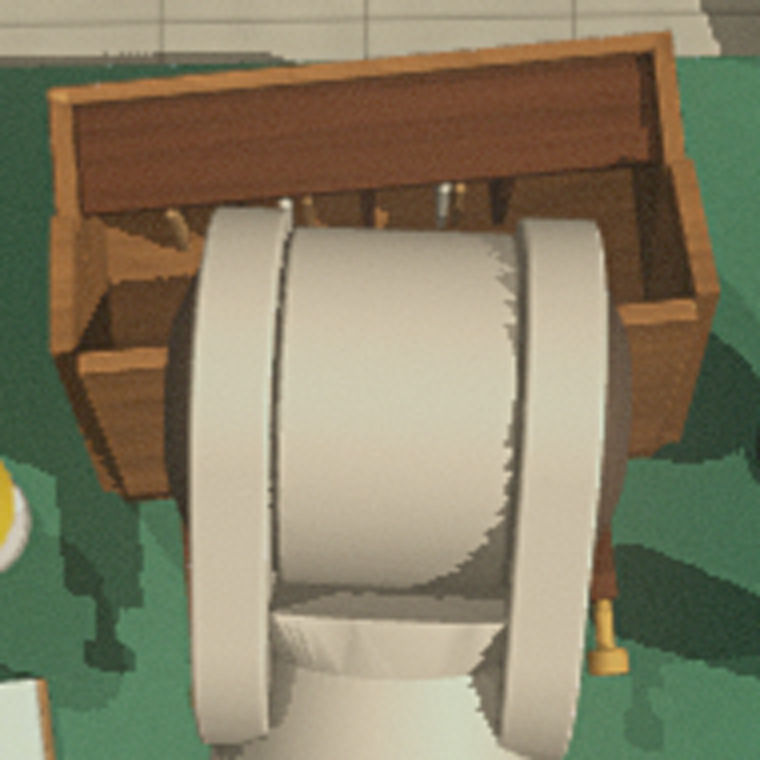

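View pics/s4.png

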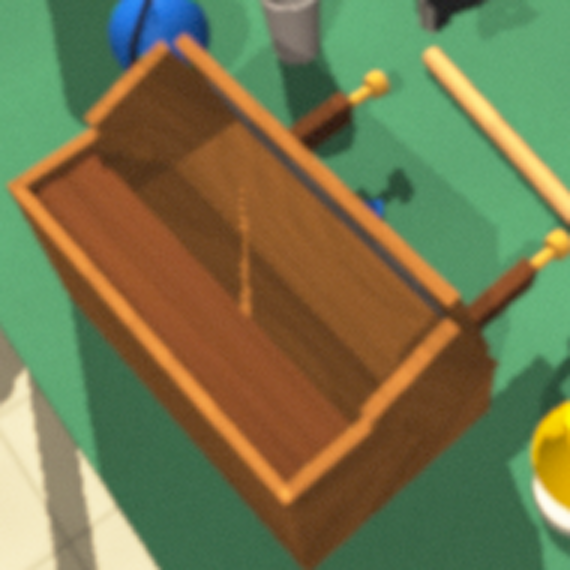

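play_rows:
  moves:
    - [[0, 0, 0], [-0.003, 0, -0.04], 0]
    - [[0, 0, 0], [-0.006, 0, -0.08], 0]
    - [[0, 0, 0], [-0.009, 0, -0.12], 0]
    - [[0, 0, 0], [-0.012, 0, -0.15], 0]
    - [[0, 0, 0], [-0.014, 0, -0.182], 0]

```text
time: 10.45
ee_pos: [0.6973, -0.0269, 0.3314]
tcp_rot: [-90.5, 0.1, 94.4]
wrist_force: [61.5, -1.6, 90.0]
opening: 0.0002
```

```bash
python3 - <<'E'
from h import *
s=camera("scene")
crop(s,"s5.png",110,80,300,270,3)
to([.708,-.026,.25],[-90,0,94.45])
E
```

```text
t10.50 pos [ 0.697  -0.0266  0.3188] rpy [-89.12  -0.1   94.4 ] q [ -2.2  40.4  70.2 120.7  -0.   -6.6] open0.0003 F [-11.9   0.  -14.2]
turn [-0.88 -0.05  0.1 ] shift [-0.0004  0.0687 -0.012 ] 0.07
```

View pics/s5.png

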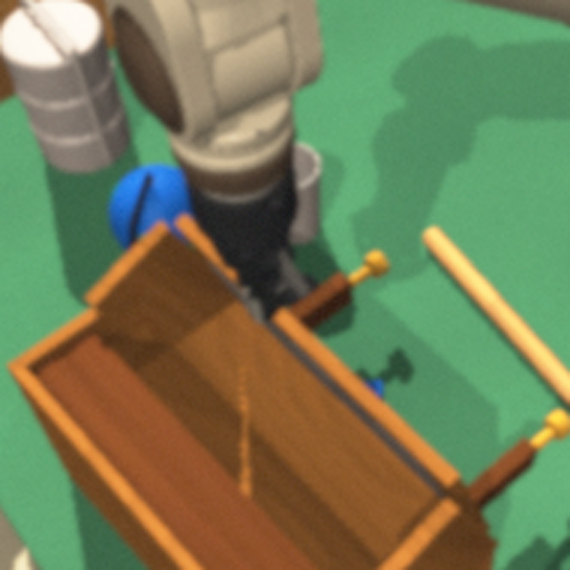

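```bash
python3 - <<'E'
from h import *
for i in range(3):
  camera("wrist"); o=get_obs(); print(o["time"],o["ee_pos"].round(4),o["tcp_rot"].round(2),o["q"].round(2),o["wrist_force"].round(1),o["qd"].round(1))
E
```

```text
10.55 [ 0.6977 -0.0267  0.3207] [-8.941e+01 -6.000e-02  9.440e+01] [-2.1900e+00  4.0260e+01  7.0230e+01  1.2057e+02 -1.0000e-02 -6.5900e+00] [ 1.3 -0.1 -2.2] [-0.1 -5.3  3.3 -0.4 -0.  -0.1]
10.6 [ 0.6975 -0.0267  0.3257] [-8.99e+01 -1.00e-02  9.44e+01] [-2.1900e+00  3.9970e+01  7.0440e+01  1.2056e+02 -1.0000e-02 -6.5900e+00] [-0.2  0.3  0.3] [ 0.  -5.7  4.2  0.2  0.1 -0.1]
10.65 [ 0.6971 -0.0267  0.3302] [-9.032e+01  4.000e-02  9.440e+01] [-2.1900e+00  3.9720e+01  7.0620e+01  1.2058e+02 -1.0000e-02 -6.5900e+00] [-0.8  0.5  0.4] [ 0.  -4.5  3.1  0.3 -0.  -0. ]
```

play_rows:
  moves:
    - [[0, 0, 0], [0, 0.012, 0], 0]
    - [[0, 0, 0], [0, 0.03, 0], 0]
    - [[0, 0, 0], [0, 0.048, 0], 0]
    - [[0, 0, 0], [0, 0.066, 0], 0]
    - [[0, 0, 0], [0, 0.078, 0], 0]

```text
time: 11.15
ee_pos: [0.6973, -0.0267, 0.2577]
tcp_rot: [-90.9, 0.1, 94.4]
wrist_force: [-0.3, -0.3, 0.1]
opening: 0.0001
```

```bash
python3 - <<'E'
from h import *
s=camera("scene")
crop(s,"s6.png",110,80,300,270,3)
to([.69,-.026,.25],[-90,0,94.45])
E
```

```text
t11.20 pos [ 0.6972 -0.0267  0.256 ] rpy [-9.076e+01  9.000e-02  9.440e+01] q [ -2.2  28.9  45.  105.3  -0.   -6.6] open-0.0001 F [-1.   0.9 -1.4]
turn [ 0.76 -0.05 -0.09] shift [0.0012 0.0059 0.0072] 0.009
```

View pics/s6.png

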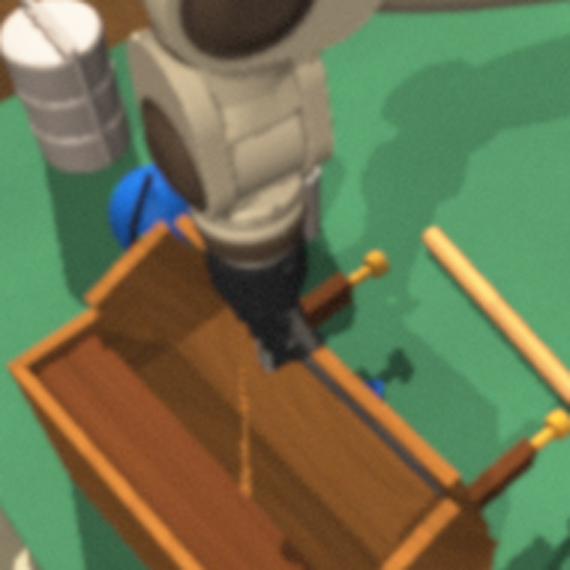

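play_rows:
  moves:
    - [[0, 0, 0], [0, 0.001, 0.005], 0]
    - [[0, 0, 0], [0, 0.002, 0.011], 0]
    - [[0, 0, 0], [0, 0.003, 0.017], 0]
    - [[0, 0, 0], [0, 0.004, 0.023], 0]
    - [[0, 0, 0], [0, 0.005, 0.029], 0]

```text
time: 11.7
ee_pos: [0.6691, -0.0287, 0.2506]
tcp_rot: [-90.7, 0.1, 94.4]
wrist_force: [5.0, 0.3, 3.3]
opening: -0.0002
```

play_rows:
  moves:
    - [[0, 0, 0], [0, 0, 0.007], 0]
    - [[0, 0, 0], [0, 0, 0.014], 0]
    - [[0, 0, 0], [0, 0, 0.021], 0]
    - [[0, 0, 0], [0, 0, 0.028], 0]
    - [[0, 0, 0], [0, 0, 0.036], 0]

```text
time: 12.2
ee_pos: [0.6324, -0.0314, 0.2483]
tcp_rot: [-90.5, 0.1, 94.4]
wrist_force: [3.7, -0.3, 1.5]
opening: -0.0005
```

```bash
python3 - <<'E'
from h import *
s=camera("scene")
crop(s,"s7.png",110,80,300,270,3)
to([.599,-.033,.248],[-90,0,94.45])
E
```

```text
t12.25 pos [ 0.6313 -0.0316  0.2487] rpy [-9.047e+01  6.000e-02  9.441e+01] q [ -2.9  17.6  29.1 101.   -0.   -7.3] open-0.0000 F [0.5 0.  0.8]
turn [ 0.47 -0.04 -0.06] shift [0.0011 0.0004 0.0324] 0.032
```

View pics/s7.png

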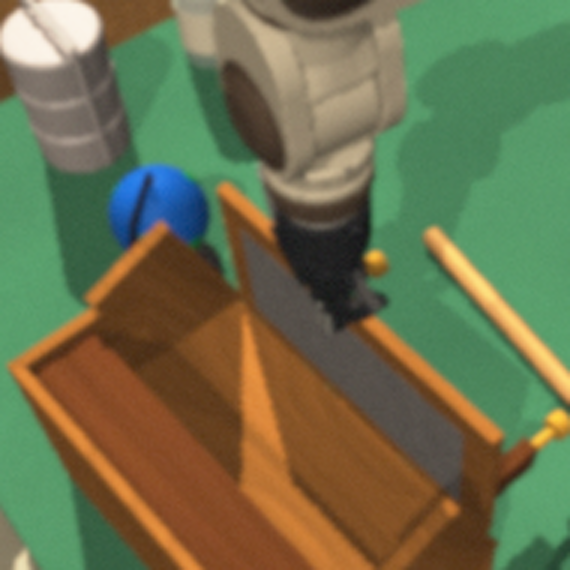

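Flap is now about upright and following the finger with small forces (~5 N). Continue.

play_rows:
  moves:
    - [[0, 0, 0], [0, 0, 0.006], 0]
    - [[0, 0, 0], [0, 0, 0.012], 0]
    - [[0, 0, 0], [0, 0.001, 0.018], 0]
    - [[0, 0, 0], [0, 0.001, 0.025], 0]
    - [[0, 0, 0], [0, 0.001, 0.032], 0]

```text
time: 12.75
ee_pos: [0.6005, -0.0339, 0.2467]
tcp_rot: [-90.5, 0.1, 94.4]
wrist_force: [2.8, -0.2, -1.3]
opening: -0.0001
```

play_rows:
  moves:
    - [[0, 0, 0], [0, 0.001, 0.006], 0]
    - [[0, 0, 0], [0, 0.002, 0.012], 0]
    - [[0, 0, 0], [0, 0.004, 0.018], 0]
    - [[0, 0, 0], [0, 0.006, 0.024], 0]
    - [[0, 0, 0], [0, 0.008, 0.03], 0]

```text
time: 13.25
ee_pos: [0.5708, -0.0362, 0.239]
tcp_rot: [-90.5, 0.1, 94.4]
wrist_force: [1.7, 0.1, 1.6]
opening: -0.0001
```

play_rows:
  moves:
    - [[0, 0, 0], [0, 0.002, 0.006], 0]
    - [[0, 0, 0], [0, 0.004, 0.011], 0]
    - [[0, 0, 0], [0, 0.007, 0.017], 0]
    - [[0, 0, 0], [0, 0.01, 0.022], 0]
    - [[0, 0, 0], [0, 0.013, 0.027], 0]

```text
time: 13.75
ee_pos: [0.544, -0.0383, 0.2253]
tcp_rot: [-90.5, 0.1, 94.4]
wrist_force: [0.4, -0.5, 0.9]
opening: -0.0001
```

```bash
python3 - <<'E'
from h import *
s=camera("scene")
crop(s,"s8.png",110,80,300,270,3)
to([.52,-.038,.21],[-90,0,94.45])
E
```

```text
t13.80 pos [ 0.5433 -0.0383  0.225 ] rpy [-9.045e+01  5.000e-02  9.442e+01] q [-4.   4.1 10.8 96.2  0.  -8.5] open0.0003 F [ 0.7 -0.   0.8]
turn [ 0.45 -0.03 -0.05] shift [0.0021 0.0148 0.0234] 0.028
```

View pics/s8.png

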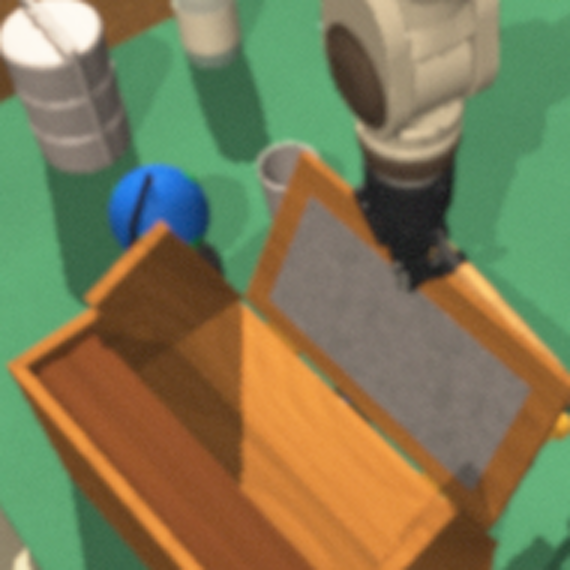

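play_rows:
  moves:
    - [[0, 0, 0], [0, 0.003, 0.005], 0]
    - [[0, 0, 0], [0, 0.007, 0.01], 0]
    - [[0, 0, 0], [0, 0.011, 0.015], 0]
    - [[0, 0, 0], [0, 0.015, 0.019], 0]
    - [[0, 0, 0], [0, 0.018, 0.024], 0]

```text
time: 14.3
ee_pos: [0.5204, -0.0401, 0.2069]
tcp_rot: [-90.5, 0.1, 94.4]
wrist_force: [0.4, -0.7, -0.4]
opening: 0.0002
```

play_rows:
  moves:
    - [[0, 0, 0], [0, 0.004, 0.004], 0]
    - [[0, 0, 0], [0, 0.008, 0.008], 0]
    - [[0, 0, 0], [0, 0.013, 0.012], 0]
    - [[0, 0, 0], [0, 0.018, 0.016], 0]
    - [[0, 0, 0], [0, 0.022, 0.02], 0]

```text
time: 14.8
ee_pos: [0.5006, -0.0417, 0.1847]
tcp_rot: [-90.5, 0.1, 94.4]
wrist_force: [1.2, 0.9, 0.5]
opening: 0.0003
```

play_rows:
  moves:
    - [[0, 0, 0], [0, 0.005, 0.003], 0]
    - [[0, 0, 0], [0, 0.01, 0.006], 0]
    - [[0, 0, 0], [0, 0.014, 0.008], 0]
    - [[0, 0, 0], [0, 0.018, 0.01], 0]
    - [[0, 0, 0], [0, 0.022, 0.012], 0]

```text
time: 15.3
ee_pos: [0.4892, -0.0426, 0.1628]
tcp_rot: [-90.5, 0.1, 94.4]
wrist_force: [0.3, 0.1, 1.6]
opening: 0.0
```

```bash
python3 - <<'E'
from h import *
s=camera("scene")
crop(s,"s9.png",110,80,300,270,3)
to([.48,-.038,.15],[-90,0,94.45])
E
```

```text
t15.35 pos [ 0.4887 -0.0426  0.1622] rpy [-9.047e+01  5.000e-02  9.442e+01] q [-5.  -4.4 -4.6 89.3  0.  -9.4] open-0.0001 F [ 0.7 -0.2  0.4]
turn [ 0.47 -0.03 -0.05] shift [0.0053 0.0122 0.0084] 0.016
```

View pics/s9.png

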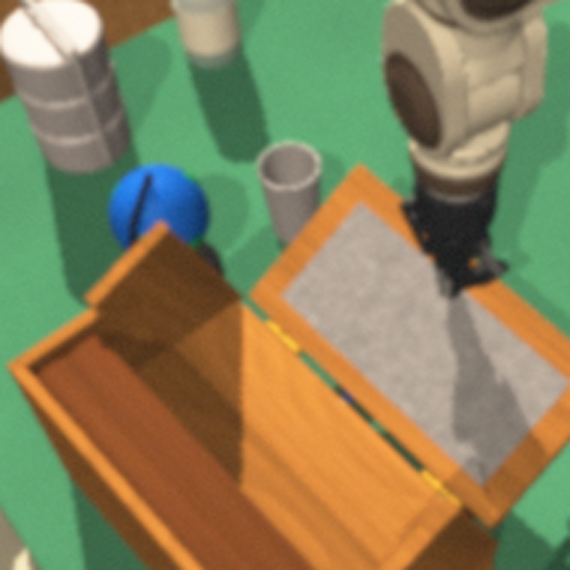

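play_rows:
  moves:
    - [[0, 0, 0], [0, -0.03, 0], 0]
    - [[0, 0, 0], [0, -0.06, 0], 0]
    - [[0, 0, 0], [0, -0.1, 0.02], 0]
    - [[0, 0, 0], [0, -0.12, 0.05], 0]
    - [[0, 0, 0], [0, -0.14, 0.09], 0]

```text
time: 15.85
ee_pos: [0.398, -0.0495, 0.3031]
tcp_rot: [-90.5, 0.1, 94.4]
wrist_force: [-0.3, -0.3, 0.4]
opening: 0.0004
```

play_rows:
  moves:
    - [[0, 0, 0], [0, 0, 0.03], 0]
    - [[0, 0, 0], [0, 0, 0.06], 0]
    - [[0, 0, 0], [0, 0, 0.07], 0]
    - [[0, 0, 0], [0, 0, 0.08], 0]
    - [[0, 0, 0], [0, 0, 0.08], 0]

```text
time: 16.35
ee_pos: [0.3182, -0.0557, 0.3019]
tcp_rot: [-90.6, 0.1, 94.4]
wrist_force: [-0.4, 0.1, 0.3]
opening: 0.0003
```

play_rows:
  moves:
    - [[0, 0, 0], [0, 0, 0], 0]
    - [[0, 0, 0], [0, 0, 0], 0]
    - [[0, 0, 0], [0, 0, 0], 0]
    - [[0, 0, 0], [0, 0, 0], 0]
    - [[0, 0, 0], [0, 0, 0], 0]

```text
time: 16.85
ee_pos: [0.3187, -0.0556, 0.3015]
tcp_rot: [-90.5, 0.1, 94.4]
wrist_force: [0.1, 0.7, -0.0]
opening: 0.0001
```

play_rows:
  moves:
    - [[0, 0, 0], [0, 0, 0], 0]
    - [[0, 0, 0], [0, 0, 0], 0]
    - [[0, 0, 0], [0, 0, 0], 0]
    - [[0, 0, 0], [0, 0, 0], 0]
    - [[0, 0, 0], [0, 0, 0], 0]

```text
time: 17.35
ee_pos: [0.3185, -0.0556, 0.3017]
tcp_rot: [-90.5, 0.1, 94.4]
wrist_force: [-0.5, 0.6, -0.9]
opening: -0.0002
```

```bash
python3 - <<'E'
from h import *
s=camera("scene");t=camera("top")
crop(s,"s10.png",110,80,300,270,3);crop(t,"t10.png",160,55,400,245,3)
to([.48,-.038,.15],[-90,0,94.45])
E
```

```text
t17.45 pos [ 0.3185 -0.0556  0.3016] rpy [-9.052e+01  6.000e-02  9.442e+01] q [-1.000e+01 -2.230e+01 -3.300e+00  1.085e+02  1.000e-01 -1.440e+01] open0.0000 F [ 0.  -0.1 -0.6]
turn [ 0.52 -0.03 -0.06] shift [ 0.0053  0.1531 -0.161 ] 0.222
```

View pics/s10.png

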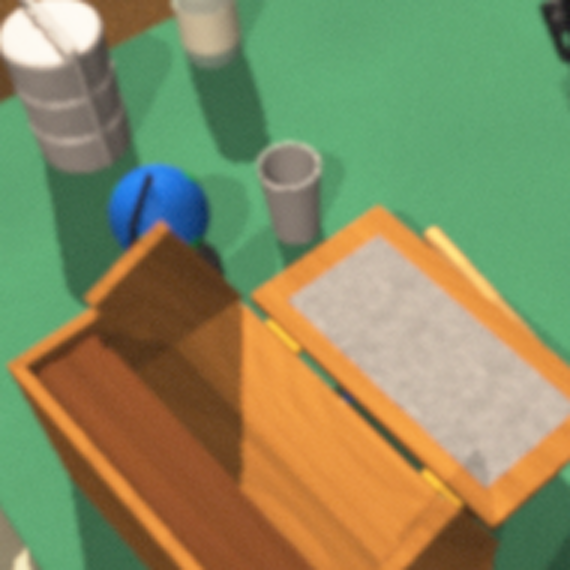

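View pics/t10.png

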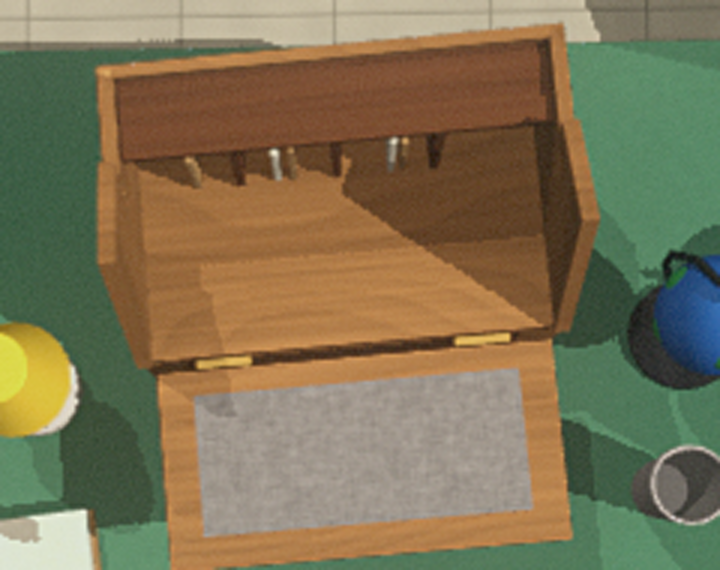

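play_rows:
  moves:
    - [[0, 0, 0], [0, 0, 0], 0]
    - [[0, 0, 0], [0, 0, 0], 0]
    - [[0, 0, 0], [0, 0, 0], 0]
    - [[0, 0, 0], [0, 0, 0], 0]
    - [[0, 0, 0], [0, 0, 0], 0]

```text
time: 17.95
ee_pos: [0.3185, -0.0556, 0.3016]
tcp_rot: [-90.5, 0.1, 94.4]
wrist_force: [-0.3, -0.6, -0.6]
opening: 0.0001
```

play_rows:
  moves:
    - [[0, 0, 0], [0, 0, 0], 0]
    - [[0, 0, 0], [0, 0, 0], 0]
    - [[0, 0, 0], [0, 0, 0], 0]
    - [[0, 0, 0], [0, 0, 0], 0]
    - [[0, 0, 0], [0, 0, 0], 0]

```text
time: 18.45
ee_pos: [0.3185, -0.0556, 0.3016]
tcp_rot: [-90.5, 0.1, 94.4]
wrist_force: [-0.7, 0.8, 0.0]
opening: -0.0001
```

play_rows:
  moves:
    - [[0, 0, 0], [0, 0, 0], 0]
    - [[0, 0, 0], [0, 0, 0], 0]
    - [[0, 0, 0], [0, 0, 0], 0]
    - [[0, 0, 0], [0, 0, 0], 0]
    - [[0, 0, 0], [0, 0, 0], 0]

```text
time: 18.95
ee_pos: [0.3185, -0.0557, 0.3016]
tcp_rot: [-90.5, 0.1, 94.4]
wrist_force: [0.5, -0.3, 0.1]
opening: -0.0003
```

```bash
python3 - <<'E'
from h import *
s=camera("scene");t=camera("top")
a=cv2.imread("pics/s10.png").astype(int);b=cv2.resize(s["img"][80:270,110:300,::-1],None,fx=3,fy=3,interpolation=cv2.INTER_CUBIC).astype(int)
print("diff",np.abs(a-b)[200:560,260:570].mean(),np.abs(a-b)[200:560,260:570].max())
crop(s,"s11.png",190,140,330,260,5);crop(t,"t11.png",205,160,375,260,4.5)
cv2.imwrite("pics/t12.png",t["img"][:,:,::-1])
print(get_obs()["time"])
h=np.array([.611,-.033]);y=np.radians(4.45);ex=np.array([np.cos(y),np.sin(y)]);ey=np.array([-ex[1],ex[0]])
for z in(.087,.107,.127):
  for l in(.183,-.183):
    P=h+ey*l-ex*.19;print(z,l,"t11",((proj(t,[*P,z])-[205,160])*4.5).round(1),"s11",((proj(s,[*P,z])-[190,140])*5).round(1))
E
```

```text
diff 1.1754301075268818 12
19.05
0.087 0.183 t11 [ 57.3 386.9] s11 [629.2 396.5]
0.087 -0.183 t11 [650.7 339.1] s11 [230.6  52.7]
0.107 0.183 t11 [ 52.9 387.8] s11 [634.1 380.3]
0.107 -0.183 t11 [656.8 339.1] s11 [229.8  33.8]
0.127 0.183 t11 [ 48.3 388.7] s11 [639.1 363.5]
0.127 -0.183 t11 [663.2 339.1] s11 [229.1  14.5]
```

View pics/s11.png

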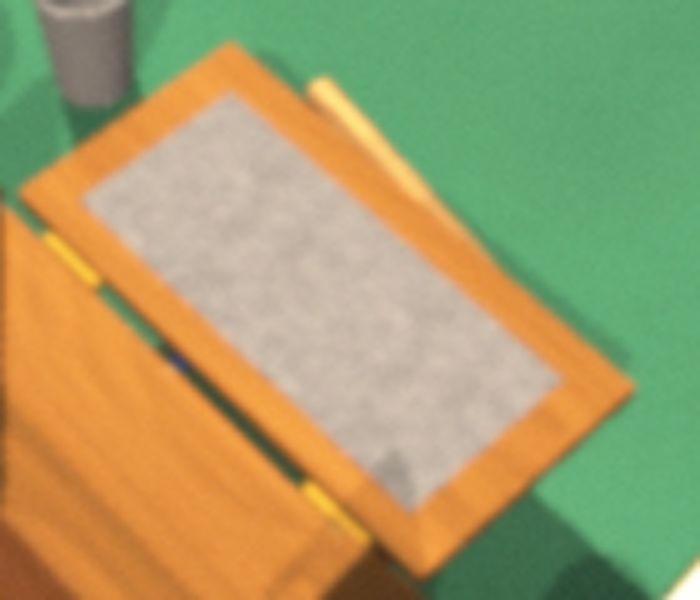

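View pics/t11.png

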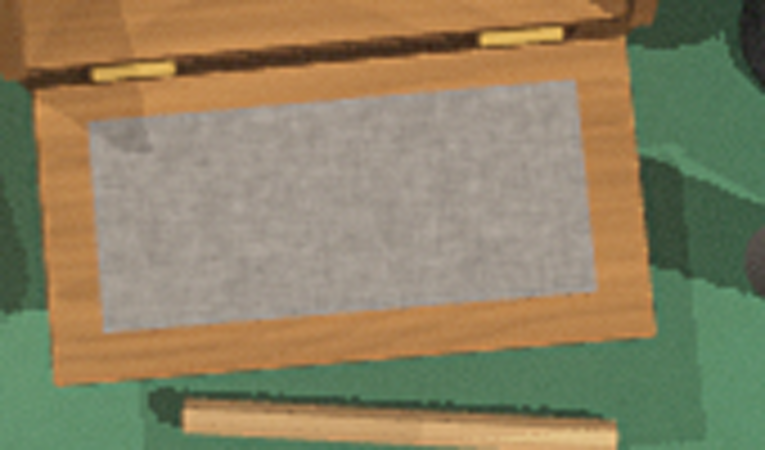

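View pics/t12.png

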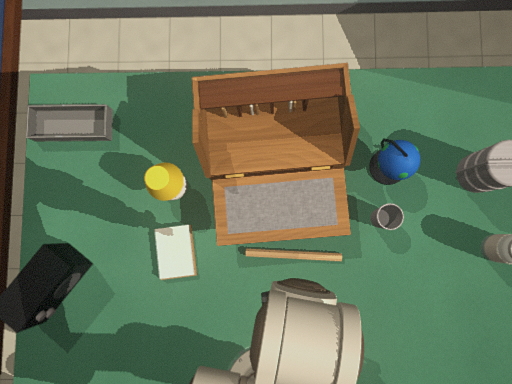

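```bash
python3 -c "
from workcell import job_done,get_obs
print(job_done())"
```

```text
the job is handed in; nothing more can be done
None
```

I pulled both supports out by their knobs while the flap was still up, then lowered the flap slowly, and the desk is handed in at about 19 s of the 64 s allowed.

**Supports:** Each one was pulled until it hit its stop, with 13–23 N measured there. Before I lowered the flap, both knobs appeared within about 1 px of where they should be when fully out.

**Flap:** With the fingers shut, I pushed it from behind at about 0.4 rad/s with roughly 5 N. I let go at about 1.5 rad and it sank the rest of the way by itself. Two pictures taken about 1.6 s apart show it at rest.

**Surroundings:** By eye, the lamp, glass, globe, pointer stick and notebooks sit at the same pixels as at the start. The eraser is mostly hidden under the flap, with only a blue speck visible through the hinge gap. The arm is well clear and reads no contact force.

**Checks that were off:**
- **Flap height:** The scene camera put the flap's free edge 3–8 px low, which is about 5–8 mm below level. The top camera agreed with level to about 4 px (5 mm), but it hardly sees height. One scene pixel is about 6 mm of height, so I took this as measurement error. Without the supports the edge would hang about 60 mm low.
- **Force and joint limits:** While reaching over the flap, joint 3 came within 0.15° of its limit. The wrist force spiked to about 109 N (limit 120 N) without any visible contact. I saw no failure from it.

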